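# Lift the weighed dish off the balance with the lifter

## Task

Take the blue-handled lifter from its rest, slide its blade under the flat dish on the balance pan (pushing the dish back against the pan's two stops so that the blade can get under it) and lift it off; then carry it out and set it gently and level in the middle of the cooling rack's two rails, and finally lay the lifter back on its rest as you found it. Handle the dish with the lifter only, do not tip it, do not press the sprung pan down to its bottom, keep the gripper off the balance and its glass, and leave the other things where they stand.

Things in the scene. Friction and masses are not known exactly. Their poses are not given: they have to be found in the camera images.
- lifter: Spatula with a blue handle and a red-coated steel blade, 176 mm long, 100 g. Origin: in the plane of the blade's underside, straight below the middle of the handle; x runs from handle to blade tip, z up (blade level when z is vertical). A steel neck slopes down from the handle's front to the blade (x = 28 to 54 mm).
- lifter_grip (a point): Middle of the lifter's handle, 35 mm above the plane of the blade's underside. The handle is a bar along x, 18 mm wide (y) and 20 mm high, from 36 mm behind to 30 mm ahead of the origin.
- lifter_tip (a point): Middle of the blade's front edge, at its underside, 140 mm ahead of the handle's middle. The blade is flat, 42 mm wide, 2 mm thick and 90 mm long.
- rest: Fixed black lifter rest, origin on the bench: base 90 x 70 x 4 mm; rubber block 30 x 26 mm (x, y) from x = -49 to -19 mm, its top 25 mm above the bench. The lifter begins with its origin and axes on those of the rest: blade flat on the bench ahead (+x), rear of the handle on the block.
- balance: Fixed white laboratory balance with a glass draught shield, open towards -x of this frame. Origin on the bench below the pan's home point. Base x -115 to 85, y +-105 mm, up to z = 55 mm; low display panel in front, x -190 to -115, up to 40 mm. Glass sides at y = +-100 mm, glass back at x = 85 mm.
- shield_front (a point): Middle of the lower edge of the bar along the front of the shield's glass roof: 264 mm above the bench and 116 mm in front (-x) of the pan's home. The front below it is open, 190 mm wide between the posts. The roof leaves no room for a gripper that points straight down over the lifter's handle: lean it back 25 to 40 degrees.
- pan_home (a point): Point on the pan's top where the centre of the dish's underside is when it rests against both stops; 72 mm above the bench, unloaded; axes as the balance's. Steel pan, x -100 to 60 mm, y +-75 mm about this point, with two upright round stops 10 mm thick, 12 mm high at x = 51, y = +-30 mm.
- pan (a joint): How far the sprung pan is pressed down, m: 0 at its top, 0.006 at its bottom. Rate 1.5 N per mm, about 0.7 mm down under the dish alone.
- dish: Round flat white dish with a blue face, 107 mm across, 8 mm thick, 80 to 145 g; origin at the centre of its underside, z up. Flat foot 84 mm across; from there the underside slopes up to a rim that overhangs 3.5 mm above what it stands on. It begins on the pan, a little in front of the stops. Too wide for the gripper.
- rack: Fixed cooling rack: grey base 160 x 130 x 10 mm, two aluminium rails along x, 130 mm long, 14 mm wide, inner faces 56 mm apart (y = +-28 mm), tops 50 mm above the bench. Origin on the bench at its centre. The 42 mm blade fits down between the rails and comes out toward -x, with 40 mm of free depth below the rail tops.
- rack_top (a point): Middle of the rack, level with the tops of the rails: where the centre of the dish's underside belongs. Axes as the rack's.
- amber_bottle: Amber reagent bottle with a black cap, 54 mm across, 120 mm high. Bystander, loose. Origin under its centre.
- brass_weight: Brass calibration weight with a knob, 34 mm across, 52 mm high. Bystander, loose. Origin under its centre.
- wash_bottle: White wash bottle with a blue cap, 68 mm across, 150 mm high. Bystander, loose. Origin under its centre.
- beaker: Empty glass beaker, 72 mm across, 95 mm high. Bystander, loose. Origin under its centre.
- sample_jar: Glass sample jar with a green cap, 44 mm across, 55 mm high. Bystander, loose. Origin under its centre.
- scoop: Scoop with a yellow handle, 170 mm long, lying flat. Bystander, loose. Origin under its centre.
Not all that is in view belongs to the job. Of the things like the lifter, leave any that is green or purple; of the rest the smaller one is meant.

How it is judged (in metres and radians):
On the way, in this order (a step that is already met when the one before it is completed fails the run):
1. the dish is carried on the lifter, at least 6 mm clear of the pan (z of dish in the frame of pan_home above 0.006 m and contact force between dish and lifter above 0.3 N and contact force between dish and balance below 0.05 N), for 0.2 s.
2. the dish stands level in the middle of the rack's rails, free of the lifter (x of dish in the frame of rack_top between -0.022 and 0.022 m and y of dish in the frame of rack_top between -0.012 and 0.012 m and z of dish in the frame of rack_top between -0.003 and 0.003 m and angle between dish's own z axis and vertical below 0.06 rad and contact force between dish and rack above 0.3 N and contact force between dish and lifter below 0.02 N), for 0.2 s.
At the end, for the whole second after the job is handed in: Dish at rest on the rack's rails: centre within 22 mm of the middle along the rails, 12 mm across, rail height within 3 mm, level within 0.06 rad, off the lifter. Lifter at rest on its rest: origin within 20 mm, pointing as the rest within 0.2 rad, level within 0.06 rad, grip 31-40 mm up (x of dish in the frame of rack_top between -0.022 and 0.022 m and y of dish in the frame of rack_top between -0.012 and 0.012 m and z of dish in the frame of rack_top between -0.003 and 0.003 m and angle between each of dish, lifter's own z axis and vertical below 0.06 rad and contact force between dish and lifter below 0.02 N and linear speed of each of dish, lifter below 0.01 m/s and horizontal distance between lifter and rest below 0.02 m and height (world z) of lifter_grip between 0.031 and 0.04 m and angle between the x axis of lifter and the x axis of rest, either way round below 0.2 rad and x of lifter_tip in the frame of rest above 0.05 m); the robot touches nothing.
It fails at once if the gripper or arm touches the dish (contact force between any of the fingers, the arm and dish above 0.3 N).
It fails at once if the pan is pressed to its bottom (beyond 5 mm) (value of joint pan above 0.005 m).
It fails at once if the dish is tipped by more than 0.35 rad, or set down on the rack with more than 15 N (angle between dish's own z axis and vertical above 0.35 rad or contact force between dish and rack above 15 N).
It fails at once if the gripper or arm touches the balance (over 2 N) (contact force between any of the fingers, the arm and balance above 2 N).
It fails at once if a bystander (bottle, weight, beaker, jar, scoop) is moved by more than 20 mm (distance of any of amber_bottle, brass_weight, wash_bottle, beaker, sample_jar, scoop from where it was at the start of the episode above 0.02 m).
It also fails if it takes over 72 s, if anything falls off the work surface, if the arm or the gripper's body presses on something with over 40 N, if the wrist force passes 120 N, or if a joint passes its speed limit or range.

## Robot

A 6-joint arm with a two-finger parallel gripper is mounted at the origin on the work surface. World frame = base frame: x ahead of the robot, y to its left, z up, the work surface at z = 0. Lengths are in m, angles in degrees, forces in N, time in s.
With the tool pointing down it reaches from about 0.25 to 0.725 m from the base axis. Payload 9.7 kg.
Tool frame: the origin (TCP) lies midway between the tips of the shut fingers; the grasp point (between the pads) lies 19 mm behind it; z points along the fingers, y is the line along which they close (so a half turn about z gives the same grasp; the last joint's range is limited). The gripper opens to 85 mm and grips with 20 to 120 N. Pads are 22 mm wide; open, the fingers measure 114 mm over their backs; the gripper's body (76 mm by 85 mm) begins 54 mm behind the grasp point. The pads swing forward as they close: fully open they stand 13 mm farther back than shut.
Start: joints at [-67.093, 4.979, 10.078, 95.1, 0, 90], TCP at [0.214, -0.507, 0.231] pointing down, gripper open.
Joint ranges: [-179.16, 179.16], [-48.56, 103.87], [-65.8, 70.77], [-126.05, 130.52], [-82.76, 87.17], [-180, 180]. Speed limits (degrees/s): [127.2, 127.2, 147.25, 180, 180, 180].

## Interface

Orientations are given as [roll, pitch, yaw] about the fixed x, y, z axes, in that order (R = Rz(yaw) Ry(pitch) Rx(roll)).
In Python, from workcell import readout, imaging, bot, spotter gives the robot as it stands.
- The arm moves only by the shell command python3 -m jog 'ROWS' [FORCE]. ROWS is JSON, a list of rows, each an object with "rotation": the turn, a rotation vector about the world's x, y, z in degrees, a list of three; "translation": the shift along the world's x, y, z in mm, a list of three; "grip": the finger opening in mm, from 0 to 85.4. In form: [{"rotation": [wx, wy, wz], "translation": [dx, dy, dz], "grip": grip}, ...]. A call has 1 to 20 rows; each row is the pose to reach, as a shift and turn from the pose commanded when the call began; what a row does not reach only later rows make up. A row lasts 1/10 s, in which the tool goes at most 50 mm and 8.59 degrees, less where a joint would pass 70% of its speed; a pose out of reach is approached as far as the arm can. A call with a gripper value outside its range is refused whole. The fingers move at their own pace and stop on an object; FORCE is the grip in N (left out, the last holds). Time passes only in rows, so rows that repeat a pose let the fingers close. It gives the time, the measured TCP pose, the force, the opening and the grip force at its end, in the units of the state.
- readout.get_obs(): the state, without advancing time (a new reading comes with each control period).
- imaging.camera(name): name is "scene" or "top"; returns (picture, depth): 400x640x3 uint8, red, green, blue; 400x640 float32, m along the optical axis (not along the pixel's ray), 0 where there is no reading.
- imaging.camera_info(name): a dict with "vertical_fov" (degrees; the focal length in pixels is half the picture's height over the tangent of half this angle, whatever the lens; pixels are square), "cx", "cy" (the principal point, pixels), "extrinsics" (4x4, takes a point from camera to world coordinates). Camera axes: x right, y down, z forward; pixel columns grow to the right and rows downward; lengths in m; the calibration is good to about 2 mm. A picture is of the moment at which its call begins. camera_info takes no time and is no camera call.
- bot.job_done(): hands the job in; it is judged then, once.
Trained networks look in the newest picture that a camera, given by its name, has taken for a name from the list of things; names that differ only in an ending like _2 or _b are one class to them, and where a whole thing is asked for, a point or a joint stands for the part that bears it (a point fixed in the world has none). Each returns a list of dicts, best first, with "confidence" (0 to 1); they miss things now and then, are a little off and sometimes report something else, mostly with a low value. They report only what shows in the picture. A call takes as long as a camera call. They do not tell look-alikes from the thing itself.
- spotter.spot_in(camera, target): "box" ([centre column, centre row, width, height] in pixels, round what is visible of it).
- spotter.mark_of(camera, target): "uv" ([column, row] in pixels: a listed point, or the origin of a listed thing).
The state is a dict: "time": time; "q": joint angles; "qd": joint speeds; "joint_efforts": joint torques, N m; "ee_pos": TCP position; "tcp_rot": TCP orientation; "wrist_force": force on the tool from outside, world axes, zero at the start; "torque": the same for the moment, N m; "opening": finger opening in m; "grasp_force": force on a finger pad.
Only numpy, scipy, OpenCV 4.12 (cv2) and the standard library are available. Lean on these libraries where they do the work, as an engineer would, in place of code of your own. Each camera call takes 0.05 s, during which the arm holds its last target. There are 200 camera calls.

## Working session

There is one attempt and no reset: what is moved stays moved. The work goes in short steps, Python scripts to look and compute and a shell command to move; the robot and the scene stay as the last step left them, time stands still between calls to the robot, and variables do not carry over. Pictures are saved under pics/ and viewed, at most 10 in all, crops included, and the job is handed in when it is done.

```bash
mkdir -p pics; ls; python3 - <<'E'
from workcell import readout, imaging
import cv2,numpy as np
for n in("scene","top"):
    p,d=imaging.camera(n); cv2.imwrite(f"pics/{n}0.png",p[:,:,::-1]); np.savez(f"/tmp/{n}0.npz",p=p,d=d)
    i=imaging.camera_info(n); print(n,i["vertical_fov"],i["cx"],i["cy"],np.round(i["extrinsics"],3).tolist(), {k:v for k,v in i.items() if k not in("vertical_fov","cx","cy","extrinsics")})
print(readout.get_obs())
E
```

```text
pics
scene 47.44483266902194 319.7159995809459 200.61491540957806 [[-0.007, 0.579, -0.815, 1.659], [1.0, 0.005, -0.004, 0.016], [0.002, -0.815, -0.579, 0.998], [0.0, 0.0, 0.0, 1.0]] {}
top 55.38350659059514 320.51305854462134 200.68609955904662 [[0.002, -0.999, 0.054, 0.437], [-1.0, -0.0, 0.029, -0.022], [-0.029, -0.054, -0.998, 1.242], [0.0, 0.0, 0.0, 1.0]] {}
{'time': 0.1, 'q': array([-6.70937815e+01,  5.00844257e+00,  1.00383930e+01,  9.50995818e+01,
       -1.39686094e-03,  8.99975282e+01]), 'qd': array([-0.03354397, -0.09566827,  0.20145564, -0.04903125,  0.01283052,
       -0.01670209]), 'joint_efforts': array([-2.05303108e-04, -5.21560764e+01,  4.65653908e+01,  1.59059587e-02,
       -2.91643983e-05,  2.79425660e-05]), 'ee_pos': array([ 0.21398543, -0.50643897,  0.23064384]), 'tcp_rot': array([-1.79930369e+02,  1.39385591e-03,  2.29086920e+01]), 'wrist_force': array([-0.53707301, -0.19279387,  0.77360323]), 'torque': array([ 0.01058447, -0.01303538,  0.02249849]), 'grasp_force': 0.0, 'opening': 0.08544587052323328}
```

View pics/scene0.png

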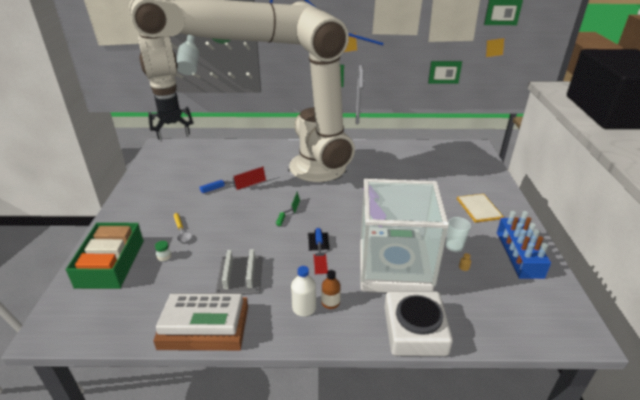

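View pics/top0.png

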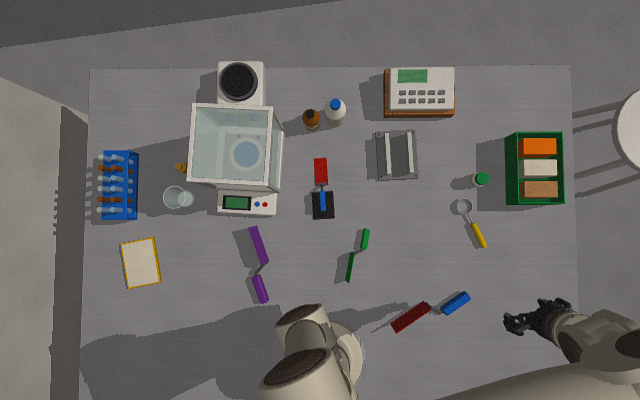

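The lifter on its black rest is at about (320,185) in the top view, blade up in the picture (+x). The dish is at about (246,153), the rack at (397,155), and the balance opens toward the robot. The decoys are the large blue/dark red one at (430,310), plus the green and purple ones. Next I'll measure.

```bash
cat > h.py <<'E'
import numpy as np,cv2
from workcell import readout, imaging, spotter
def K(n):
    i=imaging.camera_info(n); return 200/np.tan(np.radians(i["vertical_fov"]/2)),i["cx"],i["cy"],np.array(i["extrinsics"])
def ray(n,uv):
    f,cx,cy,T=K(n); d=T[:3,:3]@np.array([(uv[0]-cx)/f,(uv[1]-cy)/f,1]); return T[:3,3],d
def at_z(n,uv,z):
    o,d=ray(n,uv); return o+d*(z-o[2])/d[2]
def tri(a,b):
    (o1,d1),(o2,d2)=ray("scene",a),ray("top",b); d1/=np.linalg.norm(d1); d2/=np.linalg.norm(d2)
    s=np.linalg.lstsq(np.c_[d1,-d2],o2-o1,rcond=None)[0]; p,q=o1+s[0]*d1,o2+s[1]*d2
    return (p+q)/2,np.linalg.norm(p-q)
def proj(n,p):
    f,cx,cy,T=K(n); q=(np.atleast_2d(p)-T[:3,3])@T[:3,:3]; return q[:,:2]/q[:,2:]*f+[cx,cy]
def cloud(n,d):
    f,cx,cy,T=K(n); v,u=np.mgrid[:400,:640]; P=np.stack([(u-cx)/f*d,(v-cy)/f*d,d],-1); return P@T[:3,:3].T+T[:3,3]
E
python3 - <<'E'
from h import *
np.set_printoptions(precision=4,suppress=True)
for n in("scene","top"): imaging.camera(n)
for t in ["lifter","lifter_grip","lifter_tip","rest","balance","shield_front","pan_home","dish","rack","rack_top"]:
    a=spotter.mark_of("scene",t);b=spotter.mark_of("top",t)
    print(t,[(np.round(x["uv"],1).tolist(),round(x["confidence"],2)) for x in a[:3]],[(np.round(x["uv"],1).tolist(),round(x["confidence"],2)) for x in b[:3]])
    if a and b: print("   ",*tri(a[0]["uv"],b[0]["uv"]))
for n in("scene","top"):
    z=np.load(f"/tmp/{n}0.npz"); C=cloud(n,z["d"]); np.save(f"/tmp/C{n}.npy",C)
C=np.load("/tmp/Ctop.npy")
for u,v in [(340,280),(500,120),(150,340),(320,165),(320,177),(322,193),(246,153),(388,150),(408,150),(397,150)]: print((u,v),C[v,u])
E
```

```text
lifter [([318.7, 245.1], 0.63), ([216.6, 191.1], 0.6), ([291.7, 216.0], 0.54)] [([321.2, 201.5], 0.85), ([272.2, 281.2], 0.85), ([443.4, 291.0], 0.76)]
    [ 0.501   0.0095 -0.0069] 0.00527180860433338
lifter_grip [([316.1, 234.9], 0.96), ([213.2, 186.0], 0.57), ([282.4, 220.7], 0.56)] [([323.3, 198.9], 0.97), ([453.5, 301.9], 0.91), ([361.7, 241.3], 0.85)]
    [0.5067 0.0012 0.0421] 0.0057982544140949156
lifter_tip [([317.9, 272.3], 0.95), ([268.3, 169.6], 0.93), ([295.4, 193.0], 0.71)] [([248.8, 226.3], 0.71), ([316.6, 158.0], 0.61), ([343.7, 281.5], 0.6)]
    [ 0.4481  0.1367 -0.1258] 0.2789294809984459
rest [([317.2, 244.8], 0.78), ([240.8, 276.8], 0.72)] [([322.6, 198.0], 0.8)]
    [0.5119 0.0046 0.0038] 0.005328700256974329
balance [([395.6, 277.5], 0.98), ([318.0, 273.7], 0.3)] []
shield_front [([401.0, 184.1], 0.85), ([319.5, 236.5], 0.38)] [([225.6, 185.7], 0.82)]
    [0.5285 0.2528 0.2574] 0.003708742666440716
pan_home [] [([185.9, 196.9], 0.58), ([399.5, 155.1], 0.29), ([396.4, 154.2], 0.26)]
dish [] [([186.0, 198.2], 0.41)]
rack [([318.5, 248.0], 0.72), ([241.8, 276.8], 0.71)] [([395.0, 153.8], 0.77)]
    [ 0.6433 -0.0985  0.1317] 0.21576542222408845
rack_top [([236.2, 263.4], 0.93), ([401.3, 182.0], 0.33)] [([397.3, 149.3], 0.92)]
    [ 0.6613 -0.2324  0.0577] 0.011323619430537899
(340, 280) [ 0.2474 -0.0492  0.0009]
(500, 120) [ 0.7658 -0.5687  0.0032]
(150, 340) [ 0.0498  0.5676 -0.0023]
(320, 165) [0.6199 0.0159 0.0043]
(320, 177) [0.5804 0.0158 0.0046]
(322, 193) [0.5248 0.0081 0.0488]
(246, 153) [0.6116 0.1985 0.2737]
(388, 150) [ 0.6598 -0.1988  0.0512]
(408, 150) [ 0.6593 -0.2608  0.0527]
(397, 150) [ 0.6669 -0.2334  0.0127]
```

```bash
python3 - <<'E'
import cv2,numpy as np
p=np.load("/tmp/top0.npz")["p"][90:225,180:430,::-1]
cv2.imwrite("pics/topc.png",cv2.resize(p,None,fx=3.2,fy=3.2,interpolation=cv2.INTER_CUBIC))
E
```

```text
(no output)
```

View pics/topc.png

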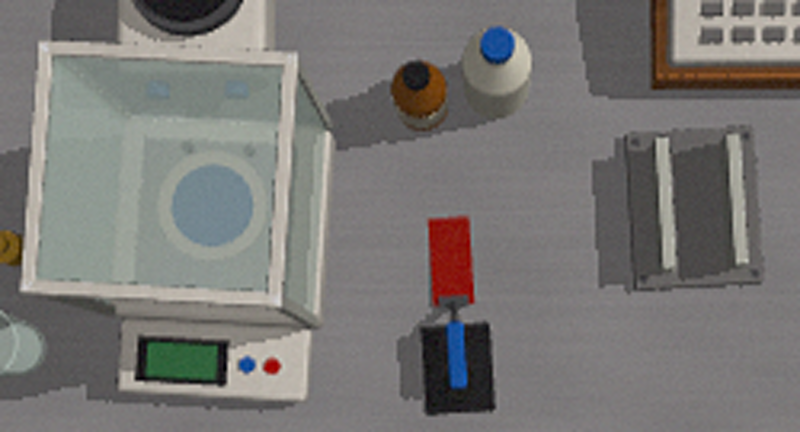

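The crop shows the dish at about (246,154) in full-picture pixels and the stops at (239,136) and (258,137). The rails are at columns 388 and 408, and the blade, rest and panel all show clearly. Now precise fits.

```bash
cat > fit.py <<'E'
from h import *
np.set_printoptions(precision=4,suppress=True)
def fit(n,hsv,lo,hi,box,z,name,draw=True):
    m=cv2.inRange(hsv,lo,hi); k=np.zeros_like(m); u0,v0,u1,v1=box; k[v0:v1,u0:u1]=m[v0:v1,u0:u1]
    nc,L,S,_=cv2.connectedComponentsWithStats(k); i=1+np.argmax(S[1:,4]); v,u=np.nonzero(L==i)
    o,T=K(n)[3][:3,3],None
    f,cx,cy,T=K(n); D=np.stack([(u-cx)/f,(v-cy)/f,np.ones(len(u))],-1)@T[:3,:3].T
    P=(o+D*((z-o[2])/D[:,2])[:,None])[:,:2]
    (c,s,a)=cv2.minAreaRect((P*1000).astype(np.float32))
    w=np.linalg.eigh(np.cov(P.T))[1][:,1]; w*=np.sign(w[0]+1e-9)
    print(n,name,len(u),"mean",P.mean(0)*1000,"rect",np.round(c,1),np.round(s,1),round(a,2),"pca",round(np.degrees(np.arctan2(w[1],w[0])),2))
E
python3 - <<'E'
from fit import *
z=np.load("/tmp/top0.npz");t=cv2.cvtColor(z["p"],cv2.COLOR_RGB2HSV)
z2=np.load("/tmp/scene0.npz");s=cv2.cvtColor(z2["p"],cv2.COLOR_RGB2HSV)
for (u,v) in [(320,165),(322,193),(312,205),(388,150),(408,150),(378,150),(246,153),(231,150),(225,148),(268,205),(238,203)]: print((u,v),t[v,u])
fit("top",t,(0,150,60),(8,255,255),(300,140,340,190),.002,"blade")
fit("top",t,(100,150,60),(130,255,255),(310,180,335,215),.045,"handle")
fit("top",t,(0,0,0),(180,255,45),(300,180,345,225),.004,"restbase")
fit("top",t,(0,0,150),(180,60,255),(380,125,398,180),.05,"railL")
fit("top",t,(0,0,150),(180,60,255),(400,125,420,180),.05,"railR")
fit("top",t,(95,60,100),(125,255,255),(225,130,270,175),.0795,"dish")
fit("top",t,(50,90,30),(80,255,255),(215,190,255,215),.04,"display")
for (u,v) in [(320,262),(320,237),(312,245),(397,257)]: print((u,v),s[v,u])
fit("scene",s,(0,150,60),(8,255,255),(310,250,332,280),.002,"blade")
fit("scene",s,(100,150,60),(130,255,255),(305,222,332,252),.045,"handle")
fit("scene",s,(95,60,60),(125,255,255),(380,240,415,270),.0795,"dish")
fit("scene",s,(0,0,120),(180,60,255),(222,245,232,292),.05,"railR")
fit("scene",s,(0,0,120),(180,60,255),(244,245,257,292),.05,"railL")
for n,p in (("top",[(238.8,136.3),(258.1,136.9)]),): print("stops",[at_z(n,q,.084) for q in p])
C=np.load("/tmp/Ctop.npy")
for nm,(u0,v0,u1,v1) in dict(panel=(222,196,272,212),railL=(386,136,390,168),railR=(406,136,410,168),handle=(321,188,324,205)).items():
    print(nm,"depth z",np.median(C[v0:v1,u0:u1,2]))
E
python3 - <<'E'
import cv2,numpy as np
p=np.load("/tmp/scene0.npz")["p"][170:320,210:480,::-1]
cv2.imwrite("pics/scc.png",cv2.resize(p,None,fx=2.96,fy=2.96,interpolation=cv2.INTER_CUBIC))
E
```

```text
(320, 165) [  2 238 132]
(322, 193) [106 228 150]
(312, 205) [90  5 55]
(388, 150) [ 32  21 169]
(408, 150) [ 38  15 132]
(378, 150) [54 17 74]
(246, 153) [ 99  56 147]
(231, 150) [ 46  18 160]
(225, 148) [ 68  14 146]
(268, 205) [ 26  19 192]
(238, 203) [ 67 134  97]
top blade 307 mean [602.8641  14.267 ] rect [600.1  14.3] [87.3 40.9] 3.62 pca 3.34
top handle 118 mean [500.7082   7.4826] rect [501.5   7.4] [66.4 17.6] 3.93 pca 3.55
top restbase 439 mean [486.1581   7.2575] rect [489.6   7.4] [88.4 68.1] 4.27 pca 1.67
top railL 153 mean [ 651.2419 -197.8212] rect [ 650.9 -198. ] [126.9  11.6] 3.01 pca 2.98
top railR 147 mean [ 654.2328 -267.9931] rect [ 655.1 -267.9] [123.8  11.5] 2.94 pca 3.02Traceback (most recent call last):
  File "<stdin>", line 10, in <module>
  File "fit.py", line 5, in fit
    nc,L,S,_=cv2.connectedComponentsWithStats(k); i=1+np.argmax(S[1:,4]); v,u=np.nonzero(L==i)
                                                      ~~~~~~~~~^^^^^^^^^
    return _wrapfunc(a, 'argmax', axis=axis, out=out, **kwds)
    return bound(*args, **kwds)
ValueError: attempt to get argmax of an empty sequence
```

View pics/scc.png

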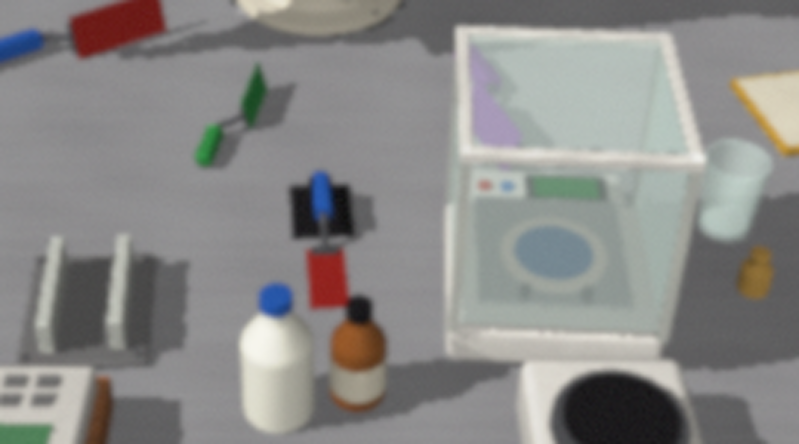

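The scene crop shows the dish inside the shield at crop (553,252), i.e. about (397,255) in the full picture. The stops are at about (388,268) and (408,269), and the rails are at crop (50,293) and (120,290). I'll finish the remaining fits.

```bash
python3 - <<'E'
from fit import *
z=np.load("/tmp/top0.npz");t=cv2.cvtColor(z["p"],cv2.COLOR_RGB2HSV)
z2=np.load("/tmp/scene0.npz");s=cv2.cvtColor(z2["p"],cv2.COLOR_RGB2HSV)
fit("top",t,(94,40,90),(125,255,255),(225,130,270,175),.0795,"dish")
fit("top",t,(50,90,30),(80,255,255),(215,190,255,215),.04,"display")
fit("top",t,(0,0,150),(180,50,255),(212,190,278,220),.04,"panel")
print(s[257,397],s[237,319],s[262,320],s[275,227],s[275,250])
fit("scene",s,(0,150,60),(8,255,255),(310,250,332,280),.002,"blade")
fit("scene",s,(100,150,60),(130,255,255),(305,222,332,252),.045,"handle")
fit("scene",s,(97,50,60),(125,255,255),(375,235,415,275),.0795,"dish")
for n,v in (("railR",(222,245,232,292)),("railL",(244,245,257,292))):
    fit("scene",s,(0,0,140),(180,60,255),v,.05,n)
print("stops top",[at_z("top",q,.0835) for q in [(238.8,136.3),(258.1,136.9)]])
print("stops scene",[at_z("scene",q,.0835) for q in [(210+525/2.96,170+288/2.96),(210+587/2.96,170+289/2.96)]])
print("roof front top", [at_z("top",(180+u/3.2,90+v/3.2),.276) for u,v in [(25,288),(282,303)]],"roof back",[at_z("top",(180+u/3.2,90+v/3.2),.276) for u,v in [(43,47),(295,55)]])
print("panel front", [at_z("top",(180+u/3.2,90+v/3.2),.04) for u,v in [(122,387),(306,400)]])
C=np.load("/tmp/Ctop.npy")
for nm,(u0,v0,u1,v1) in dict(panel=(222,196,272,212),railL=(387,136,389,168),railR=(407,136,409,168),handle=(322,188,323,203)).items():
    print(nm,"depth z",np.median(C[v0:v1,u0:u1,2]))
E
```

```text
top dish 488 mean [643.8342 242.8858] rect [643.6 242.8] [75.  74.7] 0.62 pca -59.68
top display 244 mean [495.8313 280.9108] rect [495.5 281.1] [70.2 36.5] 85.94 pca 86.3
top panel 517 mean [484.2827 211.2832] rect [492.1 248.2] [ 66.6 188.2] 0.08 pca -80.67
[101  49 146] [109 196 165] [  1 199 147] [ 34  13 140] [ 33  13 174]
scene blade 193 mean [602.8082  12.7578] rect [601.3  14.6] [73.3 37.2] 0.86 pca 4.78
scene handle 92 mean [516.0062   5.5686] rect [515.2   6.3] [71.  22.8] 0.86 pca 3.76
scene dish 16 mean [639.3291 251.5572] rect [640.1 251.4] [36.1 11.8] 11.13 pca 8.91
scene railR 256 mean [ 649.141 -272.095] rect [ 659.5 -267.6] [189.5  28. ] 10.3 pca 7.26
scene railL 275 mean [ 639.2899 -202.3131] rect [ 656.9 -197.2] [184.5  37.6] 8.1 pca 5.86
stops top [array([0.6981, 0.2649, 0.0835]), array([0.6959, 0.2049, 0.0835])]
stops scene [array([0.7007, 0.2061, 0.0835]), array([0.7016, 0.2661, 0.0835])]
roof front top [array([0.5416, 0.3477, 0.276 ]), array([0.5293, 0.14  , 0.276 ])] roof back [array([0.7382, 0.337 , 0.276 ]), array([0.7302, 0.1314, 0.276 ])]
panel front [array([0.4683, 0.3386, 0.04  ]), array([0.4557, 0.155 , 0.04  ])]
panel depth z 0.04221372983238558
railL depth z 0.05219076254312793
railR depth z 0.0474150047712707
handle depth z 0.04492423168868065
```

```bash
cat > plan.py <<'E'
# relative row from measured/commanded pose to target TCP pose; target given as grip point (world mm), yaw, lean, pitch(nose down +) of the tool
import sys,numpy as np
from scipy.spatial.transform import Rotation as R
from workcell import readout
def Rt(yaw,lean): return R.from_euler('xyz',[180,-lean,yaw],degrees=True)
def rel(P,yaw,lean,P0=None,R0=None,back=0):
    o=readout.get_obs(); P0=o["ee_pos"]*1000 if P0 is None else P0
    R0=R.from_euler('xyz',o["tcp_rot"],degrees=True) if R0 is None else R0
    T=Rt(yaw,lean); z=T.apply([0,0,1]); tcp=np.array(P)+(19-back)*z
    return np.round((T*R0.inv()).as_rotvec(degrees=True),2),np.round(tcp-P0,1),np.round(tcp,1)
E
python3 - <<'E'
from plan import *
print(rel([505,8,35],3.5,32,back=80))
E
```

```text
(array([  7.34, -31.3 , -18.9 ]), array([ 258.7,  512.6, -144.6]), array([472.7,   6. ,  86.7]))
```

```bash
python3 -m jog '[{"rotation":[7.34,-31.3,-18.9],"translation":[259,513,-60],"grip":60},{"rotation":[7.34,-31.3,-18.9],"translation":[259,513,-60],"grip":60},{"rotation":[7.34,-31.3,-18.9],"translation":[259,513,-60],"grip":60},{"rotation":[7.34,-31.3,-18.9],"translation":[259,513,-60],"grip":60},{"rotation":[7.34,-31.3,-18.9],"translation":[259,513,-60],"grip":60},{"rotation":[7.34,-31.3,-18.9],"translation":[259,513,-60],"grip":60},{"rotation":[7.34,-31.3,-18.9],"translation":[259,513,-60],"grip":60},{"rotation":[7.34,-31.3,-18.9],"translation":[259,513,-60],"grip":60},{"rotation":[7.34,-31.3,-18.9],"translation":[259,513,-60],"grip":60},{"rotation":[7.34,-31.3,-18.9],"translation":[259,513,-60],"grip":60},{"rotation":[7.34,-31.3,-18.9],"translation":[259,513,-60],"grip":60},{"rotation":[7.34,-31.3,-18.9],"translation":[259,513,-145],"grip":60},{"rotation":[7.34,-31.3,-18.9],"translation":[259,513,-145],"grip":60},{"rotation":[7.34,-31.3,-18.9],"translation":[259,513,-145],"grip":60},{"rotation":[7.34,-31.3,-18.9],"translation":[259,513,-145],"grip":60},{"rotation":[7.34,-31.3,-18.9],"translation":[259,513,-145],"grip":60},{"rotation":[7.34,-31.3,-18.9],"translation":[259,513,-145],"grip":60}]'
python3 - <<'E'
from plan import *
print(readout.get_obs()["q"])
print(rel([505,8,35],3.5,32))
E
```

```text
time: 2.9
ee_pos: [0.4741, 0.0054, 0.0891]
tcp_rot: [180.0, -32.2, 3.4]
wrist_force: [0.5, 0.2, 0.1]
opening: 0.0602
grasp_force: 0.0
[ -0.62131853 -40.64391025 -47.52795311  50.97287857   2.12844726
 176.58176243]
(array([0.01, 0.21, 0.1 ]), array([ 40.9,   3.2, -70.2]), array([515. ,   8.6,  18.9]))
```

q6 is near its limit and would run out at the balance. I'll take the equivalent half-turned grasp (q6 ≈ -3) instead.

```bash
python3 -m jog '[{"rotation":[-63.5,-3.8,101.8],"translation":[0,0,0],"grip":60},{"rotation":[-63.5,-3.8,101.8],"translation":[0,0,0],"grip":60},{"rotation":[-63.5,-3.8,101.8],"translation":[0,0,0],"grip":60},{"rotation":[-63.5,-3.8,101.8],"translation":[0,0,0],"grip":60},{"rotation":[-63.5,-3.8,101.8],"translation":[0,0,0],"grip":60},{"rotation":[-63.5,-3.8,101.8],"translation":[0,0,0],"grip":60},{"rotation":[-63.5,-3.8,101.8],"translation":[0,0,0],"grip":60},{"rotation":[-63.5,-3.8,101.8],"translation":[0,0,0],"grip":60},{"rotation":[-63.5,-3.8,101.8],"translation":[0,0,0],"grip":60},{"rotation":[-63.5,-3.8,101.8],"translation":[0,0,0],"grip":60},{"rotation":[-63.5,-3.8,101.8],"translation":[0,0,0],"grip":60},{"rotation":[-63.5,-3.8,101.8],"translation":[0,0,0],"grip":60},{"rotation":[-63.5,-3.8,101.8],"translation":[0,0,0],"grip":60},{"rotation":[-94.7,-5.7,151.8],"translation":[0,0,0],"grip":60},{"rotation":[-94.7,-5.7,151.8],"translation":[0,0,0],"grip":60},{"rotation":[-94.7,-5.7,151.8],"translation":[0,0,0],"grip":60},{"rotation":[-94.7,-5.7,151.8],"translation":[0,0,0],"grip":60},{"rotation":[-94.7,-5.7,151.8],"translation":[0,0,0],"grip":60},{"rotation":[-94.7,-5.7,151.8],"translation":[0,0,0],"grip":60},{"rotation":[-94.7,-5.7,151.8],"translation":[0,0,0],"grip":60}]'
sed -i "s/def Rt.*/def Rt(yaw,lean): return R.from_euler('xyz',[180,-lean,yaw],degrees=True)*R.from_euler('z',180,degrees=True)/" plan.py
cat > topchk.py <<'E'
# lifter pose from top camera
from fit import *
import sys
p,d=imaging.camera("top"); cv2.imwrite(sys.argv[1],p[:,:,::-1]); np.savez("/tmp/last.npz",p=p,d=d)
E
python3 - <<'E'
from plan import *
print(readout.get_obs()["q"])
print(rel([505,8,35],3.5,32))
E
```

```text
time: 4.9
ee_pos: [0.4738, 0.0055, 0.0882]
tcp_rot: [175.2, 31.8, 174.3]
wrist_force: [-0.2, -0.7, 1.0]
opening: 0.06
grasp_force: 0.0
[ -0.5698789  -40.64308274 -47.59591093  50.95659818   2.04439022
   4.38648301]
(array([-4.06, -0.09,  6.7 ]), array([ 41.3,   3.2, -69.4]), array([515. ,   8.6,  18.9]))
```

```bash
python3 -m jog '[{"rotation":[-4.06,0,6.7],"translation":[0,0,0],"grip":50},{"rotation":[-4.06,0,6.7],"translation":[12,1,-20],"grip":50},{"rotation":[-4.06,0,6.7],"translation":[24,2,-40],"grip":50},{"rotation":[-4.06,0,6.7],"translation":[34,3,-56],"grip":50},{"rotation":[-4.06,0,6.7],"translation":[42,3,-68],"grip":50},{"rotation":[-4.06,0,6.7],"translation":[42,3,-68],"grip":50},{"rotation":[-4.06,0,6.7],"translation":[42,3,-68],"grip":50}]' 100
python3 topchk.py pics/top1.png
python3 - <<'E'
from plan import *
print(rel([505,8,35],3.5,32))
E
```

```text
time: 5.6
ee_pos: [0.5154, 0.0088, 0.0195]
tcp_rot: [179.8, 31.8, -176.9]
wrist_force: [0.4, -1.0, 0.3]
opening: 0.0504
grasp_force: 0.0
(array([-0.17, -0.16,  0.27]), array([-0.5, -0.3, -1. ]), array([515. ,   8.6,  18.9]))
```

Close the fingers, then lift gently.

```bash
python3 -m jog '[{"rotation":[0,0,0.3],"translation":[0,0,0],"grip":30},{"rotation":[0,0,0.3],"translation":[0,0,0],"grip":10},{"rotation":[0,0,0.3],"translation":[0,0,0],"grip":10},{"rotation":[0,0,0.3],"translation":[0,0,0],"grip":10},{"rotation":[0,0,0.3],"translation":[0,0,0],"grip":10},{"rotation":[0,0,0.3],"translation":[0,0,0],"grip":10}]' 100
python3 -m jog '[{"rotation":[0,0,0],"translation":[0,0,5],"grip":10},{"rotation":[0,0,0],"translation":[0,0,20],"grip":10},{"rotation":[0,0,0],"translation":[0,0,50],"grip":10},{"rotation":[0,0,0],"translation":[0,0,80],"grip":10},{"rotation":[0,0,0],"translation":[0,0,100],"grip":10},{"rotation":[0,0,0],"translation":[0,0,100],"grip":10},{"rotation":[0,0,0],"translation":[0,0,100],"grip":10}]' 100
python3 - <<'E'
from fit import *
for n in("scene","top"):
    p,d=imaging.camera(n); cv2.imwrite(f"pics/{n}2.png",p[:,:,::-1]); np.savez(f"/tmp/{n}2.npz",p=p,d=d)
    h=cv2.cvtColor(p,cv2.COLOR_RGB2HSV)
    fit(n,h,(0,150,60),(8,255,255),(280,130,350,290),.1025,"blade")
    C=cloud(n,d); m=cv2.inRange(h,(0,150,60),(8,255,255))>0; m[:,:280]=0;m[:,350:]=0;m[:130]=0;m[290:]=0
    P=C[m]; c,r,_,_=np.linalg.lstsq(np.c_[P[:,:2]-P[:,:2].mean(0),np.ones(len(P))],P[:,2],rcond=None); print(n,"plane",c,P.mean(0))
    print([ (np.round(x["uv"],1),round(x["confidence"],2)) for x in spotter.mark_of(n,"lifter_tip")[:2]])
E
```

```text
time: 6.25
ee_pos: [0.5156, 0.0093, 0.0196]
tcp_rot: [179.8, 31.9, -176.5]
wrist_force: [-5.3, -1.5, 7.7]
opening: 0.0163
grasp_force: 98.3
time: 6.95
ee_pos: [0.5148, 0.0094, 0.1178]
tcp_rot: [179.8, 31.7, -176.5]
wrist_force: [0.4, 0.1, -1.2]
opening: 0.0165
grasp_force: 97.5
scene blade 240 mean [605.6176  11.7968] rect [605.   12.8] [79.2 44.7] 1.06 pca 3.73
scene plane [ 0.7828 -0.0968  0.0997] [0.6025 0.0117 0.0997]
[(array([316.8, 251.6]), 0.84), (array([266.6, 168.8]), 0.65)]
top blade 357 mean [601.0415  14.3473] rect [598.3  14.3] [86.7 40.9] 3.62 pca 3.25
top plane [-1.4006 -1.004   0.1065] [0.6006 0.0141 0.1065]
[(array([345.2, 280.9]), 0.85), (array([249.6, 227.6]), 0.8)]
```

```bash
python3 - <<'E'
from fit import *
for n in("scene","top"):
    z=np.load(f"/tmp/{n}2.npz"); h=cv2.cvtColor(z["p"],cv2.COLOR_RGB2HSV); m=cv2.inRange(h,(0,150,60),(8,255,255)); m[:,:280]=0;m[:,350:]=0;m[:130]=0;m[290:]=0
    m=cv2.erode(m,np.ones((3,3)))>0; P=cloud(n,z["d"])[m]; P=P[abs(P[:,2]-.1)<.03]; q=(P[:,0]-P[:,0].mean()); 
    k,b=np.polyfit(q,P[:,2],1); print(n,len(P),"pitch deg up",np.degrees(np.arctan(k)),"z",b, "resid",np.std(P[:,2]-k*q-b))
E
```

```text
scene 170 pitch deg up 0.3099836856852116 z 0.09985469010762346 resid 0.001755753564239293
top 227 pitch deg up -0.30103318209112495 z 0.10007395527691895 resid 0.00209902349587588
```

```bash
python3 - <<'E'
import cv2
p=cv2.imread("pics/scene2.png")[170:320,210:480]
cv2.imwrite("pics/scc2.png",cv2.resize(p,None,fx=2.96,fy=2.96,interpolation=cv2.INTER_CUBIC))
E
```

```text
(no output)
```

View pics/scc2.png

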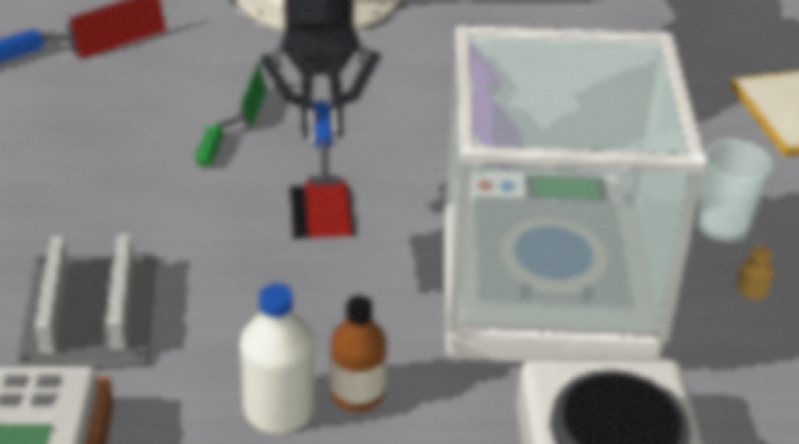

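The lifter is held straight and level (blade at about 0.100 m, pitch under 0.4°), clear of everything. Next stop is the front of the balance: back first, then across.

```bash
python3 -m jog '[{"rotation":[0,0,0],"translation":[-30,0,0],"grip":10},{"rotation":[0,0,0],"translation":[-70,0,0],"grip":10},{"rotation":[0,0,0],"translation":[-110,10,0],"grip":10},{"rotation":[0,0,-1],"translation":[-129,40,0],"grip":10},{"rotation":[0,0,-3],"translation":[-129,75,-4],"grip":10},{"rotation":[0,0,-5],"translation":[-129,110,-6],"grip":10},{"rotation":[0,0,-6.9],"translation":[-129,145,-8],"grip":10},{"rotation":[0,0,-6.9],"translation":[-129,180,-10],"grip":10},{"rotation":[0,0,-6.9],"translation":[-129,215,-12],"grip":10},{"rotation":[0,0,-6.9],"translation":[-129,235,-12],"grip":10},{"rotation":[0,0,-6.9],"translation":[-129,244,-12],"grip":10},{"rotation":[0,0,-6.9],"translation":[-129,244,-12],"grip":10},{"rotation":[0,0,-6.9],"translation":[-129,244,-12],"grip":10}]'
python3 - <<'E'
from fit import *
print(readout.get_obs()["q"],readout.get_obs()["ee_pos"])
for n in("scene","top"):
    p,d=imaging.camera(n); cv2.imwrite(f"pics/{n}3.png",p[:,:,::-1]); np.savez(f"/tmp/{n}3.npz",p=p,d=d)
    for t in ("pan_home","dish","shield_front","balance","lifter_tip"):
        print(n,t,[ (np.round(x["uv"],1).tolist(),round(x["confidence"],2)) for x in spotter.mark_of(n,t)[:3]])
p=np.load("/tmp/top3.npz")["p"][90:240,180:300,::-1]; q=np.load("/tmp/scene3.npz")["p"][170:300,340:470,::-1]
a=cv2.resize(p,(400,500),interpolation=cv2.INTER_CUBIC); b=cv2.resize(q,(400,400),interpolation=cv2.INTER_CUBIC)
cv2.imwrite("pics/st3.png",np.hstack([a,cv2.copyMakeBorder(b,0,100,0,0,cv2.BORDER_CONSTANT)]))
E
```

```text
time: 8.45
ee_pos: [0.3859, 0.2526, 0.1058]
tcp_rot: [179.8, 31.7, 176.6]
wrist_force: [0.8, -0.5, -0.6]
opening: 0.0168
grasp_force: 97.9
[ 47.8124 -31.471  -39.3812  60.8092 -24.0958  46.5912] [0.3859 0.2526 0.1058]
scene pan_home []
scene dish [([160.6, 255.1], 0.49)]
scene shield_front [([400.7, 182.0], 0.56)]
scene balance [([393.3, 275.2], 0.94)]
scene lifter_tip [([296.3, 194.5], 0.69), ([269.1, 172.3], 0.68)]
top pan_home [([222.4, 185.4], 0.64)]
top dish []
top shield_front [([227.4, 184.5], 0.93)]
top balance []
top lifter_tip [([242.9, 194.7], 0.86), ([391.7, 329.4], 0.79), ([344.5, 281.1], 0.75)]
```

View pics/st3.png

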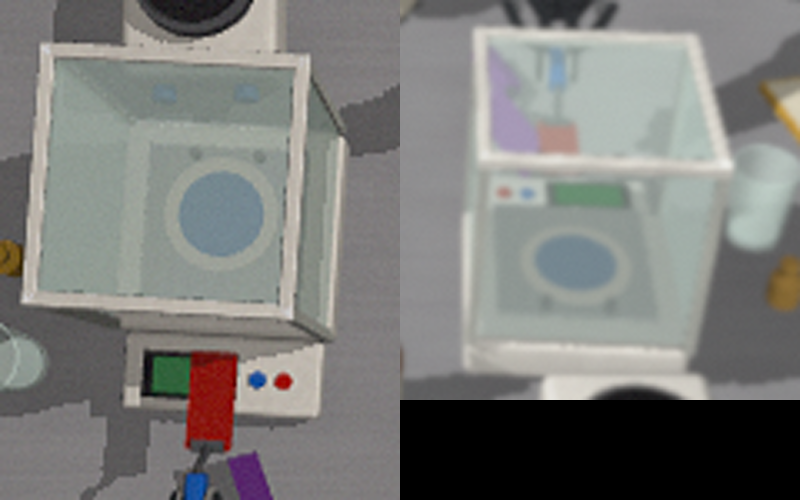

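Composite: the blade is in front of the shield (tip at left crop (213,353)). In the left crop the dish is at (221,214) with stops at (196,153) and (259,157). In the right crop the dish is at (175,262) with stops at (147,303) and (213,304).

```bash
python3 - <<'E'
from fit import *
T=lambda u,v:(180+u/3.3333-.35,90+v/3.3333-.35)
S=lambda u,v:(340+u/3.077-.35,170+v/3.077-.35)
mm=lambda p:np.round(p*1000,1)
print("dish",mm(at_z("top",T(221,214),.0795)),mm(at_z("scene",S(175,262),.0795)),[mm(x) if np.ndim(x) else x for x in tri(S(175,262),T(221,214))])
for a,b in (((196,153),(213,304)),((259,157),(147,303))): print("stop",mm(at_z("top",T(*a),.0833)),mm(at_z("scene",S(*b),.0833)),mm(tri(S(*b),T(*a))[0]))
print("front",mm(at_z("top",(226.5,185),.264)),mm(at_z("scene",(400.8,183),.264)),mm(tri((400.8,183),(226.5,185))[0]))
print("panel corners",mm(at_z("top",T(125,405),.04)),mm(at_z("top",T(319,416),.04)))
print("pan front edge R/L",mm(at_z("scene",S(105,205),.072)),mm(at_z("scene",S(232,205),.072)))
z=np.load("/tmp/top3.npz");t=cv2.cvtColor(z["p"],cv2.COLOR_RGB2HSV)
fit("top",t,(0,150,60),(8,255,255),(215,180,265,230),.088,"blade")
E
```

```text
dish [644.  242.9  79.5] [642.8 240.4  79.5] [array([643.7, 241.4,  80.6]), np.float64(0.0024584165663995134)]
stop [700.5 266.1  83.3] [704.7 267.3  83.3] [701.3 267.6  79.9]
stop [696.5 207.2  83.3] [703.8 205.9  83.3] [697.7 207.7  77.6]
front [529.8 250.5 264. ] [533.4 249.  264. ] [529.9 250.4 261.9]
panel corners [467.7 341.7  40. ] [457.4 155.9  40. ]
pan front edge R/L [548.2 181.5  72. ] [547.2 312.2  72. ]
top blade 349 mean [473.0918 247.9968] rect [471.  248.1] [41.9 85.6] 86.95 pca -2.13
```

```bash
python3 -m jog '[{"rotation":[0.05,0.8,0],"translation":[10,0,0],"grip":10},{"rotation":[0.09,1.5,0],"translation":[25,0,0],"grip":10},{"rotation":[0.09,1.5,0],"translation":[40,-1,0],"grip":10},{"rotation":[0.09,1.5,0],"translation":[50,-1.5,-3],"grip":10},{"rotation":[0.09,1.5,0],"translation":[50,-1.5,-6],"grip":10},{"rotation":[0.09,1.5,0],"translation":[50,-1.5,-9],"grip":10},{"rotation":[0.09,1.5,0],"translation":[50,-1.5,-9],"grip":10}]'
python3 -m jog '[{"rotation":[0,0,0],"translation":[0,0,-1],"grip":10},{"rotation":[0,0,0],"translation":[0,0,-1],"grip":10}]'
python3 -m jog '[{"rotation":[0,0,0],"translation":[0,0,-1],"grip":10},{"rotation":[0,0,0],"translation":[0,0,-1],"grip":10}]'
```

```text
time: 9.75
ee_pos: [0.4355, 0.2516, 0.0963]
tcp_rot: [179.8, 30.2, 176.6]
wrist_force: [-0.3, 0.1, -1.8]
opening: 0.0168
grasp_force: 97.9
time: 9.95
ee_pos: [0.4358, 0.252, 0.0963]
tcp_rot: [179.8, 30.3, 176.6]
wrist_force: [-0.3, 1.0, -0.7]
opening: 0.0164
grasp_force: 97.9
time: 10.15
ee_pos: [0.4359, 0.252, 0.0953]
tcp_rot: [179.8, 30.3, 176.6]
wrist_force: [0.2, -0.1, -1.9]
opening: 0.0166
grasp_force: 97.9
```

```bash
for i in 1 2; do python3 -m jog '[{"rotation":[0,0,0],"translation":[0,0,-1],"grip":10},{"rotation":[0,0,0],"translation":[0,0,-1],"grip":10},{"rotation":[0,0,0],"translation":[0,0,-1],"grip":10}]' | grep -E "ee_pos|wrist"; python3 -c "
from workcell import readout as r
o=r.get_obs();print(o['ee_pos'],o['wrist_force'],o['torque'])"; done
```

```text
ee_pos: [0.4361, 0.2519, 0.0943]
wrist_force: [0.2, -0.6, -0.8]
[0.43606995 0.25189147 0.09427918] [ 0.19005612 -0.58403522 -0.79576182] [0.01686459 0.59337063 0.01968558]
ee_pos: [0.4362, 0.2519, 0.0934]
wrist_force: [-1.4, -0.2, -0.1]
[0.43615596 0.25190267 0.09339689] [-1.44249588 -0.23181702 -0.08759694] [-0.00561019  0.36970091  0.0321195 ]
```

```bash
python3 -m jog '[{"rotation":[0,0,0],"translation":[4,-0.2,0],"grip":10},{"rotation":[0,0,0],"translation":[9,-0.5,0],"grip":10},{"rotation":[0,0,0],"translation":[14,-0.8,0],"grip":10},{"rotation":[0,0,0],"translation":[19,-1.1,0],"grip":10},{"rotation":[0,0,0],"translation":[24,-1.4,0],"grip":10},{"rotation":[0,0,0],"translation":[28,-1.7,0],"grip":10},{"rotation":[0,0,0],"translation":[32,-1.9,0],"grip":10},{"rotation":[0,0,0],"translation":[36,-2.1,0],"grip":10},{"rotation":[0,0,0],"translation":[40,-2.4,0],"grip":10},{"rotation":[0,0,0],"translation":[40,-2.4,0],"grip":10}]'
python3 - <<'E'
from fit import *
print(readout.get_obs()["torque"])
p,d=imaging.camera("top"); np.savez("/tmp/top4.npz",p=p); t=cv2.cvtColor(p,cv2.COLOR_RGB2HSV)
fit("top",t,(94,40,90),(125,255,255),(225,125,270,175),.0795,"dish")
fit("top",t,(0,120,60),(10,255,255),(215,150,265,230),.075,"blade")
E
```

```text
time: 11.75
ee_pos: [0.4766, 0.2494, 0.0933]
tcp_rot: [179.8, 30.3, 176.5]
wrist_force: [-0.5, 0.4, -0.2]
opening: 0.0166
grasp_force: 97.9
[0.0149 0.1918 0.0497]
top dish 481 mean [648.9464 242.3115] rect [649.8 242.8] [75.1 74.7] 0.62 pca -79.62
top blade 91 mean [534.7078 245.9615] rect [532.8 246.1] [41.5 29.3] 85.26 pca 82.66
```

```bash
cat > chk.py <<'E'
from fit import *
o=readout.get_obs(); print("F",o["wrist_force"],"T",o["torque"])
p,d=imaging.camera("top"); np.savez("/tmp/last.npz",p=p,d=d); t=cv2.cvtColor(p,cv2.COLOR_RGB2HSV)
fit("top",t,(94,40,90),(125,255,255),(225,125,270,175),.0795,"dish")
E
python3 -m jog '[{"rotation":[0,0,0],"translation":[4,-0.2,0],"grip":10},{"rotation":[0,0,0],"translation":[8,-0.4,0],"grip":10},{"rotation":[0,0,0],"translation":[12,-0.7,0],"grip":10},{"rotation":[0,0,0],"translation":[12,-0.7,0],"grip":10}]' | grep -E "ee|wrist|rot"; python3 chk.py
python3 -m jog '[{"rotation":[0,0,0],"translation":[4,-0.2,0],"grip":10},{"rotation":[0,0,0],"translation":[8,-0.4,0],"grip":10},{"rotation":[0,0,0],"translation":[12,-0.7,0],"grip":10},{"rotation":[0,0,0],"translation":[12,-0.7,0],"grip":10}]' | grep -E "ee|wrist|rot"; python3 chk.py
```

```text
ee_pos: [0.4886, 0.2487, 0.0934]
tcp_rot: [179.8, 30.3, 176.5]
wrist_force: [1.6, 0.3, -0.2]
F [ 1.5522  0.3291 -0.1916] T [0.0305 0.1672 0.045 ]
top dish 479 mean [649.4613 241.49  ] rect [649.9 242.7] [74.9 74.9] 89.86 pca -44.21
ee_pos: [0.5006, 0.2481, 0.0934]
tcp_rot: [179.8, 30.3, 176.5]
wrist_force: [1.4, 0.2, -0.4]
F [ 1.3936  0.1737 -0.4166] T [0.0812 0.1772 0.0778]
top dish 476 mean [649.5357 240.9465] rect [649.8 239.7] [75.  74.7] 0.81 pca -69.92
```

```bash
python3 -m jog '[{"rotation":[0,0,0],"translation":[5,-0.3,0],"grip":10},{"rotation":[0,0,0],"translation":[10,-0.6,0],"grip":10},{"rotation":[0,0,0],"translation":[15,-0.9,0],"grip":10},{"rotation":[0,0,0],"translation":[20,-1.2,0],"grip":10},{"rotation":[0,0,0],"translation":[25,-1.5,0],"grip":10},{"rotation":[0,0,0],"translation":[30,-1.8,0],"grip":10},{"rotation":[0,0,0],"translation":[35,-2,0],"grip":10},{"rotation":[0,0,0],"translation":[39,-2.3,0],"grip":10},{"rotation":[0,0,0],"translation":[43,-2.5,0],"grip":10},{"rotation":[0,0,0],"translation":[46,-2.7,0],"grip":10},{"rotation":[0,0,0],"translation":[46,-2.7,0],"grip":10}]' | grep -E "ee|wrist|rot"; python3 chk.py
python3 - <<'E'
import cv2,numpy as np
from workcell import imaging
p=np.load("/tmp/last.npz")["p"][90:240,180:300,::-1]; q,_=imaging.camera("scene"); q=q[170:300,340:470,::-1]
a=cv2.resize(p,(400,500),interpolation=cv2.INTER_CUBIC); b=cv2.resize(q,(400,400),interpolation=cv2.INTER_CUBIC)
cv2.imwrite("pics/st5.png",np.hstack([a,cv2.copyMakeBorder(b,0,100,0,0,cv2.BORDER_CONSTANT)]))
E
```

```text
ee_pos: [0.5466, 0.2453, 0.0934]
tcp_rot: [179.8, 30.3, 176.5]
wrist_force: [1.2, -0.2, -1.5]
F [ 1.223  -0.2005 -1.4699] T [0.0281 0.235  0.051 ]
top dish 482 mean [650.2269 241.3723] rect [649.8 242.8] [75.  74.7] 0.62 pca -65.53
```

View pics/st5.png

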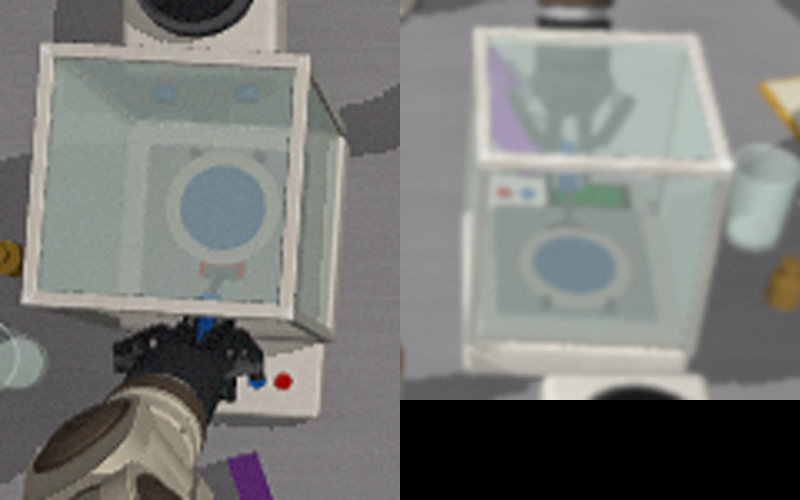

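The blade is under the dish, with only a short red strip showing between rim and neck, and the dish sits against the stops. Lifting now.

```bash
python3 -m jog '[{"rotation":[0,0,0],"translation":[2,-0.1,0],"grip":10},{"rotation":[-0.03,-0.5,0],"translation":[3,-0.2,0.5],"grip":10},{"rotation":[-0.06,-1,0],"translation":[3,-0.2,1],"grip":10},{"rotation":[-0.09,-1.5,0],"translation":[3,-0.2,2],"grip":10},{"rotation":[-0.1,-1.8,0],"translation":[3,-0.2,3],"grip":10},{"rotation":[-0.1,-1.8,0],"translation":[3,-0.2,5],"grip":10},{"rotation":[-0.1,-1.8,0],"translation":[3,-0.2,7],"grip":10},{"rotation":[-0.1,-1.8,0],"translation":[3,-0.2,10],"grip":10},{"rotation":[-0.1,-1.8,0],"translation":[3,-0.2,13],"grip":10},{"rotation":[-0.1,-1.8,0],"translation":[3,-0.2,16],"grip":10},{"rotation":[-0.1,-1.8,0],"translation":[3,-0.2,19],"grip":10},{"rotation":[-0.1,-1.8,0],"translation":[3,-0.2,21],"grip":10},{"rotation":[-0.1,-1.8,0],"translation":[3,-0.2,22],"grip":10},{"rotation":[-0.1,-1.8,0],"translation":[3,-0.2,22],"grip":10},{"rotation":[-0.1,-1.8,0],"translation":[3,-0.2,22],"grip":10},{"rotation":[-0.1,-1.8,0],"translation":[3,-0.2,22],"grip":10}]' | grep -E "time|ee|wrist|rot"; python3 chk.py
```

```text
time: 15.5
ee_pos: [0.549, 0.2451, 0.1151]
tcp_rot: [179.8, 32.0, 176.6]
wrist_force: [-0.5, 0.2, -2.7]
F [-0.5111  0.1641 -2.6833] T [0.0287 0.8977 0.0217]
top dish 503 mean [654.8508 246.6733] rect [656.1 247.6] [77.8 76.6] 45.3 pca -87.13
```

The dish is up: wrist Fz is -2.7 N and the moment shows the load. Carrying it straight out with a gentle ramp.

```bash
python3 -m jog '[{"rotation":[0,0,0],"translation":[-3,0.2,0],"grip":10},{"rotation":[0,0,0],"translation":[-10,0.6,0],"grip":10},{"rotation":[0,0,0],"translation":[-22,1.3,0],"grip":10},{"rotation":[0,0,0],"translation":[-38,2.3,0],"grip":10},{"rotation":[0,0,0],"translation":[-56,3.3,0],"grip":10},{"rotation":[0,0,0],"translation":[-74,4.4,0],"grip":10},{"rotation":[0,0,0],"translation":[-92,5.5,0],"grip":10},{"rotation":[0,0,0],"translation":[-110,6.5,0],"grip":10},{"rotation":[0,0,0],"translation":[-128,7.6,0],"grip":10},{"rotation":[0,0,0],"translation":[-146,8.7,0],"grip":10},{"rotation":[0,0,0],"translation":[-162,9.6,0],"grip":10},{"rotation":[0,0,0],"translation":[-174,10.3,0],"grip":10},{"rotation":[0,0,0],"translation":[-182,10.8,0],"grip":10},{"rotation":[0,0,0],"translation":[-187,11.1,0],"grip":10},{"rotation":[0,0,0],"translation":[-190,11.3,0],"grip":10},{"rotation":[0,0,0],"translation":[-190,11.3,0],"grip":10}]'; python3 - <<'E'
from fit import *
o=readout.get_obs(); print(o["q"],o["wrist_force"])
for n in("scene","top"):
    p,d=imaging.camera(n); cv2.imwrite(f"pics/{n}6.png",p[:,:,::-1]); t=cv2.cvtColor(p,cv2.COLOR_RGB2HSV)
    b=(205,170,275,240) if n=="top" else (360,190,430,250)
    fit(n,t,(94,60,90),(112,255,255),b,.1045,"dish")
    fit(n,t,(0,120,60),(8,255,255),b,.098,"blade")
p=cv2.imread("pics/top6.png")[90:240,180:300]; q=cv2.imread("pics/scene6.png")[170:300,340:470]
a=cv2.resize(p,(400,500),interpolation=cv2.INTER_CUBIC); b=cv2.resize(q,(400,400),interpolation=cv2.INTER_CUBIC)
cv2.imwrite("pics/st6.png",np.hstack([a,cv2.copyMakeBorder(b,0,100,0,0,cv2.BORDER_CONSTANT)]))
E
```

```text
time: 17.15
ee_pos: [0.359, 0.2566, 0.1153]
tcp_rot: [179.8, 32.1, 176.6]
wrist_force: [0.9, 0.3, -2.9]
opening: 0.0166
grasp_force: 98.0
[ 51.8259 -33.5683 -39.4743  64.2548 -25.716   50.6202] [ 0.9346  0.2743 -2.9129]
scene dish 3 mean [568.0884 198.7331] rect [568.7 198.2] [3.1 4.9] 84.11 pca 16.67Traceback (most recent call last):
  File "<stdin>", line 7, in <module>
  File "fit.py", line 5, in fit
    nc,L,S,_=cv2.connectedComponentsWithStats(k); i=1+np.argmax(S[1:,4]); v,u=np.nonzero(L==i)
                                                      ~~~~~~~~~^^^^^^^^^
    return _wrapfunc(a, 'argmax', axis=axis, out=out, **kwds)
    return bound(*args, **kwds)
ValueError: attempt to get argmax of an empty sequence
```

```bash
cat > dish.py <<'E'
from fit import *
# dish centre from its blue face, found anywhere near the given world point
def dish(x,y,z,r=.09):
    p,d=imaging.camera("top"); np.savez("/tmp/last.npz",p=p,d=d); t=cv2.cvtColor(p,cv2.COLOR_RGB2HSV)
    u,v=proj("top",[x,y,z])[0].astype(int); b=(u-30,v-30,u+30,v+30)
    fit("top",t,(92,50,80),(112,180,255),b,z,"dish"); o=readout.get_obs(); print(o["ee_pos"],o["tcp_rot"],o["wrist_force"])
E
python3 - <<'E'
from dish import *
dish(.46,.25,.1045)
p=np.load("/tmp/last.npz")["p"]; u,v=proj("top",[.46,.25,.1045])[0].astype(int)
cv2.imwrite("pics/d6.png",cv2.resize(p[v-50:v+50,u-60:u+60,::-1],(600,500),interpolation=cv2.INTER_CUBIC))
E
```

```text
top dish 292 mean [462.6456 253.1117] rect [461.9 255.4] [73.6 76.9] 83.5 pca 7.49
[0.3593 0.2565 0.1153] [179.7781  32.0601 176.5509] [ 0.6618 -0.6085 -2.4472]
```

View pics/d6.png

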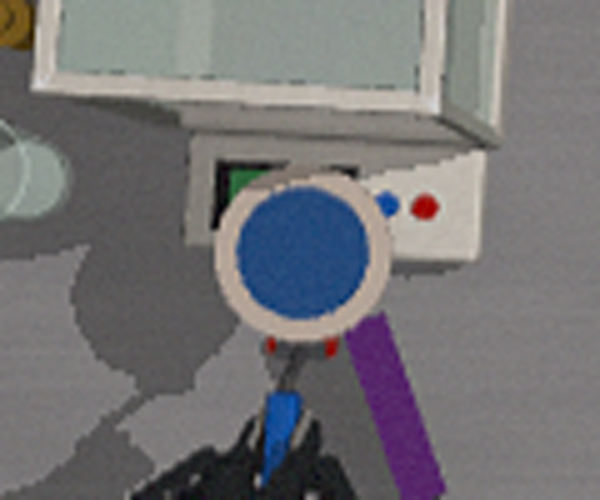

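The dish sits squarely on the blade, out in front of the shield at crop (303,253), about 102 mm ahead of the TCP. Next, rows for the arc around the shield corner to above the rack.

```bash
cat > arc.py <<'E'
import numpy as np
from h import *
from scipy.interpolate import PchipInterpolator as PI
W=np.array([[461,250,-3.4],[461,190,-25],[462,140,-40],[478,95,-40],[515,60,-36],[560,10,-28],[600,-60,-18],[630,-140,-7],[648,-205,1],[653,-233,3]],float)
s=np.r_[0,np.cumsum(np.hypot(*np.diff(W[:,:2],axis=0).T)+1.0*abs(np.diff(W[:,2])))]
f=PI(s,W); N=40; v=np.minimum(1,np.minimum(np.arange(N)+1,N-np.arange(N))/7); S=np.cumsum(v); S*=s[-1]/S[-1]
Q=f(np.r_[0,S]); Q[0]=W[0]; a=np.radians(Q[:,2]); T=np.c_[Q[:,0]-102*np.cos(a),Q[:,1]-102*np.sin(a)]
wr=np.hypot(Q[:,0]-233*np.cos(a),Q[:,1]-233*np.sin(a)); post=np.hypot(Q[:,0]-528,Q[:,1]-137)
print("len",s[-1],"min wrist r",wr.min().round(),"post",post.min().round(),"max TCP step",np.abs(np.diff(T,axis=0)).max().round(1),"max yaw step",abs(np.diff(Q[:,2])).max().round(1),"dish acc m/s2",np.hypot(*np.diff(Q[:,:2],2,axis=0).T).max().round(2)/10)
for c in (0,20):
    for k in range(c+1,c+21): print(np.round(Q[k,2]-Q[c,2],1),np.round(T[k]-T[c],1).tolist())
    print()
print("bottles",at_z("top",(311,116),.12),at_z("top",(335,104),.15))
E
python3 arc.py
```

```text
len 617.5210764520796 min wrist r 349.0 post 64.0 max TCP step 19.2 max yaw step 5.5 dish acc m/s2 0.449
-0.7 [0.1, -0.6]
-2.2 [0.3, -1.7]
-4.4 [0.8, -3.5]
-7.2 [1.6, -6.0]
-10.7 [2.9, -9.5]
-14.8 [4.9, -14.0]
-19.4 [7.8, -19.8]
-24.1 [11.4, -25.9]
-29.6 [16.4, -30.9]
-34.4 [21.7, -37.7]
-36.6 [24.6, -49.4]
-36.6 [27.8, -66.4]
-36.6 [34.9, -84.5]
-36.5 [43.3, -99.6]
-35.5 [53.8, -112.9]
-33.8 [65.5, -126.1]
-32.2 [76.0, -140.0]
-30.4 [85.7, -154.3]
-28.4 [95.0, -169.1]
-26.4 [103.8, -184.4]

2.0 [8.0, -15.8]
4.0 [15.4, -32.3]
6.0 [22.4, -49.4]
8.0 [29.0, -66.9]
10.0 [35.1, -84.7]
12.0 [40.8, -102.6]
14.1 [46.1, -120.9]
16.2 [51.1, -139.4]
18.3 [55.9, -158.2]
20.4 [60.5, -177.1]
22.4 [65.0, -196.0]
24.5 [69.5, -215.0]
26.5 [73.8, -234.1]
28.5 [78.0, -253.3]
30.0 [81.4, -269.6]
31.1 [83.9, -283.1]
31.8 [85.7, -293.8]
32.3 [87.0, -301.9]
32.6 [87.8, -307.3]
32.8 [88.2, -310.0]

bottles [0.75012859 0.03954491 0.12      ] [ 0.77666119 -0.03183447  0.15      ]
```

```bash
python3 -m jog '[{"rotation":[0,0,-0.7],"translation":[0.1,-0.6,0],"grip":10},{"rotation":[0,0,-2.2],"translation":[0.3,-1.7,0],"grip":10},{"rotation":[0,0,-4.4],"translation":[0.8,-3.5,0],"grip":10},{"rotation":[0,0,-7.2],"translation":[1.6,-6,0],"grip":10},{"rotation":[0,0,-10.7],"translation":[2.9,-9.5,0],"grip":10},{"rotation":[0,0,-14.8],"translation":[4.9,-14,0],"grip":10},{"rotation":[0,0,-19.4],"translation":[7.8,-19.8,0],"grip":10},{"rotation":[0,0,-24.1],"translation":[11.4,-25.9,0],"grip":10},{"rotation":[0,0,-29.6],"translation":[16.4,-30.9,0],"grip":10},{"rotation":[0,0,-34.4],"translation":[21.7,-37.7,0],"grip":10},{"rotation":[0,0,-36.6],"translation":[24.6,-49.4,0],"grip":10},{"rotation":[0,0,-36.6],"translation":[27.8,-66.4,0],"grip":10},{"rotation":[0,0,-36.6],"translation":[34.9,-84.5,0],"grip":10},{"rotation":[0,0,-36.5],"translation":[43.3,-99.6,0],"grip":10},{"rotation":[0,0,-35.5],"translation":[53.8,-112.9,0],"grip":10},{"rotation":[0,0,-33.8],"translation":[65.5,-126.1,0],"grip":10},{"rotation":[0,0,-32.2],"translation":[76,-140,0],"grip":10},{"rotation":[0,0,-30.4],"translation":[85.7,-154.3,0],"grip":10},{"rotation":[0,0,-28.4],"translation":[95,-169.1,0],"grip":10},{"rotation":[0,0,-26.4],"translation":[103.8,-184.4,0],"grip":10}]'; python3 -c "
from workcell import readout as r
print(r.get_obs()['q'])"
```

```text
time: 19.25
ee_pos: [0.463, 0.0708, 0.1153]
tcp_rot: [179.8, 32.1, 150.3]
wrist_force: [-0.2, 0.7, -1.9]
opening: 0.0165
grasp_force: 97.9
[ 23.66564077 -29.76086451 -37.37749203  61.71095923 -25.1178728
  48.67895264]
```

```bash
python3 -m jog '[{"rotation":[0,0,2],"translation":[8,-15.8,0],"grip":10},{"rotation":[0,0,4],"translation":[15.4,-32.3,0],"grip":10},{"rotation":[0,0,6],"translation":[22.4,-49.4,0],"grip":10},{"rotation":[0,0,8],"translation":[29,-66.9,0],"grip":10},{"rotation":[0,0,10],"translation":[35.1,-84.7,0],"grip":10},{"rotation":[0,0,12],"translation":[40.8,-102.6,0],"grip":10},{"rotation":[0,0,14.1],"translation":[46.1,-120.9,0],"grip":10},{"rotation":[0,0,16.2],"translation":[51.1,-139.4,0],"grip":10},{"rotation":[0,0,18.3],"translation":[55.9,-158.2,0],"grip":10},{"rotation":[0,0,20.4],"translation":[60.5,-177.1,0],"grip":10},{"rotation":[0,0,22.4],"translation":[65,-196,0],"grip":10},{"rotation":[0,0,24.5],"translation":[69.5,-215,0],"grip":10},{"rotation":[0,0,26.5],"translation":[73.8,-234.1,0],"grip":10},{"rotation":[0,0,28.5],"translation":[78,-253.3,0],"grip":10},{"rotation":[0,0,30],"translation":[81.4,-269.6,0],"grip":10},{"rotation":[0,0,31.1],"translation":[83.9,-283.1,0],"grip":10},{"rotation":[0,0,31.8],"translation":[85.7,-293.8,0],"grip":10},{"rotation":[0,0,32.3],"translation":[87,-301.9,0],"grip":10},{"rotation":[0,0,32.6],"translation":[87.8,-307.3,0],"grip":10},{"rotation":[0,0,32.8],"translation":[88.2,-310,0],"grip":10}]'; python3 - <<'E'
from dish import *
dish(.653,-.233,.1045)
p=np.load("/tmp/last.npz")["p"]; t=cv2.cvtColor(p,cv2.COLOR_RGB2HSV)
fit("top",t,(0,120,50),(8,255,255),(370,110,425,200),.097,"red bits")
u,v=proj("top",[.653,-.233,.1045])[0].astype(int); print(u,v)
a=cv2.resize(p[v-50:v+50,u-40:u+40,::-1],(400,500),interpolation=cv2.INTER_CUBIC)
q,_=imaging.camera("scene"); u,v=proj("scene",[.653,-.233,.08])[0].astype(int); print(u,v)
b=cv2.resize(q[v-50:v+50,u-40:u+40,::-1],(400,500),interpolation=cv2.INTER_CUBIC); cv2.imwrite("pics/d7.png",np.hstack([a,b]))
E
```

```text
time: 21.25
ee_pos: [0.5508, -0.2384, 0.1151]
tcp_rot: [179.8, 32.0, -177.0]
wrist_force: [-0.3, -0.5, -2.3]
opening: 0.0167
grasp_force: 97.9
top dish 298 mean [ 650.4486 -230.6113] rect [ 649.  -229.7] [73.8 71.3] 84.26 pca 60.04
[ 0.551  -0.2384  0.1152] [ 179.8055   32.0503 -177.0232] [-0.2754 -0.3576 -2.5828]
top red bits 9 mean [ 594.5202 -218.8168] rect [ 595.  -218.5] [6.  9.1] 89.49 pca 18.87
402 148
237 256
```

View pics/d7.png

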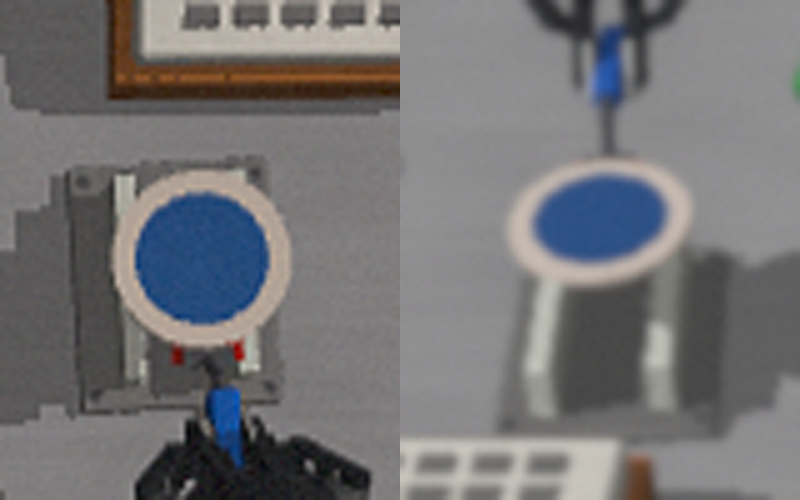

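The dish is centred over the rails: it is at left crop (202,257), about 3 mm short of the middle along x. Lowering it slowly between the rails.

```bash
python3 -m jog '[{"rotation":[0,0,0],"translation":[0,0,-3],"grip":10},{"rotation":[0,0,0],"translation":[0,0,-8],"grip":10},{"rotation":[0,0,0],"translation":[1,0,-14],"grip":10},{"rotation":[0,0,0],"translation":[1,0,-20],"grip":10},{"rotation":[0,0,0],"translation":[1,0,-26],"grip":10},{"rotation":[0,0,0],"translation":[2,0,-31],"grip":10},{"rotation":[0,0,0],"translation":[2,0,-35],"grip":10},{"rotation":[0,0,0],"translation":[2,0,-38],"grip":10},{"rotation":[0,0,0],"translation":[2,0,-40],"grip":10},{"rotation":[0,0,0],"translation":[2,0,-41.5],"grip":10},{"rotation":[0,0,0],"translation":[2,0,-43],"grip":10},{"rotation":[0,0,0],"translation":[2,0,-44],"grip":10},{"rotation":[0,0,0],"translation":[2,0,-45],"grip":10},{"rotation":[0,0,0],"translation":[2,0,-46],"grip":10},{"rotation":[0,0,0],"translation":[2,0,-47],"grip":10},{"rotation":[0,0,0],"translation":[2,0,-48],"grip":10},{"rotation":[0,0,0],"translation":[2,0,-49],"grip":10},{"rotation":[0,0,0],"translation":[2,0,-50],"grip":10},{"rotation":[0,0,0],"translation":[2,0,-51],"grip":10},{"rotation":[0,0,0],"translation":[2,0,-52],"grip":10}]' | grep -E "time|ee|rot|wrist"
python3 -m jog '[{"rotation":[0,0,0],"translation":[0,0,-1],"grip":10},{"rotation":[0,0,0],"translation":[0,0,-3],"grip":10},{"rotation":[0,0,0],"translation":[0,0,-5],"grip":10},{"rotation":[0,0,0],"translation":[0,0,-7],"grip":10},{"rotation":[0,0,0],"translation":[0,0,-8],"grip":10},{"rotation":[0,0,0],"translation":[0,0,-8],"grip":10},{"rotation":[0,0,0],"translation":[0,0,-8],"grip":10},{"rotation":[0,0,0],"translation":[0,0,-8],"grip":10}]' | grep -E "time|ee|rot|wrist"
python3 - <<'E'
from dish import *
dish(.653,-.233,.0575); print(readout.get_obs()["torque"])
C=cloud("top",np.load("/tmp/last.npz")["d"]); u,v=proj("top",[.653,-.233,.0575])[0].astype(int); Q=C[v-9:v+10,u-9:u+10].reshape(-1,3)
c=np.linalg.lstsq(np.c_[Q[:,:2]-Q[:,:2].mean(0),np.ones(len(Q))],Q[:,2],rcond=None)[0]; print("dish plane",c)
E
```

```text
time: 23.35
ee_pos: [0.5532, -0.2379, 0.0633]
tcp_rot: [179.8, 32.1, -177.0]
wrist_force: [0.3, -0.5, -1.4]
time: 24.15
ee_pos: [0.5532, -0.238, 0.0554]
tcp_rot: [179.8, 32.1, -177.0]
wrist_force: [-0.7, -0.2, 0.4]
top dish 238 mean [ 655.7715 -232.9322] rect [ 656.5 -230.9] [74.6 71.3] 82.38 pca -60.15
[ 0.5531 -0.238   0.0554] [ 179.7812   32.0673 -177.0382] [-0.4801 -0.0753 -0.7503]
[-0.0802  0.5977 -0.0478]
dish plane [-0.0039  0.0136  0.0603]
```

The dish stands on the rails at (655,-233) mm, level, and the wrist carries only the lifter. Withdrawing the blade.

```bash
python3 -m jog '[{"rotation":[0,0,0],"translation":[-4,-0.2,0],"grip":10},{"rotation":[0,0,0],"translation":[-12,-0.6,0],"grip":10},{"rotation":[0,0,0],"translation":[-22,-1.2,0],"grip":10},{"rotation":[0,0,0],"translation":[-34,-1.8,0],"grip":10},{"rotation":[0,0,0],"translation":[-46,-2.4,0],"grip":10},{"rotation":[0,0,0],"translation":[-58,-3,0],"grip":10},{"rotation":[0,0,0],"translation":[-70,-3.7,0],"grip":10},{"rotation":[0,0,0],"translation":[-82,-4.3,0],"grip":10},{"rotation":[0,0,0],"translation":[-94,-4.9,0],"grip":10},{"rotation":[0,0,0],"translation":[-104,-5.4,0],"grip":10},{"rotation":[0,0,0],"translation":[-110,-5.8,0],"grip":10},{"rotation":[0,0,0],"translation":[-112,-5.8,10],"grip":10},{"rotation":[0,0,0],"translation":[-112,-5.8,30],"grip":10},{"rotation":[0,0,0],"translation":[-112,-5.8,50],"grip":10},{"rotation":[0,0,0],"translation":[-112,-5.8,60],"grip":10},{"rotation":[0,0,0],"translation":[-112,-5.8,60],"grip":10},{"rotation":[0,0,0],"translation":[-112,-5.8,60],"grip":10}]'
python3 - <<'E'
from dish import *
dish(.655,-.233,.0575)
from plan import *
print(np.array([515.6,9.3,19.6])-readout.get_obs()["ee_pos"]*1000)
E
```

```text
time: 25.9
ee_pos: [0.441, -0.2436, 0.1148]
tcp_rot: [179.8, 32.0, -177.0]
wrist_force: [-0.5, -0.1, -1.1]
opening: 0.0167
grasp_force: 97.8
top dish 253 mean [ 655.5355 -229.6124] rect [ 655.4 -228.4] [71.8 77.6] 69.17 pca -36.83
[ 0.4408 -0.2434  0.1142] [ 179.7101   31.9956 -177.0693] [-0.1801  0.0583 -0.1754]
[ 74.8172 252.7116 -94.6056]
```

```bash
python3 -m jog '[{"rotation":[0,0,0],"translation":[4,10,0],"grip":10},{"rotation":[0,0,0],"translation":[12,35,0],"grip":10},{"rotation":[0,0,0.5],"translation":[22,70,0],"grip":10},{"rotation":[0,0,0.5],"translation":[33,105,0],"grip":10},{"rotation":[0,0,0.5],"translation":[45,140,0],"grip":10},{"rotation":[0,0,0.5],"translation":[55,175,0],"grip":10},{"rotation":[0,0,0.5],"translation":[65,210,0],"grip":10},{"rotation":[0,0,0.5],"translation":[72,235,0],"grip":10},{"rotation":[0,0,0.5],"translation":[75,248,0],"grip":10},{"rotation":[0,0,0.5],"translation":[75,253,-10],"grip":10},{"rotation":[0,0,0.5],"translation":[75,253,-28],"grip":10},{"rotation":[0,0,0.5],"translation":[75,253,-48],"grip":10},{"rotation":[0,0,0.5],"translation":[75,253,-66],"grip":10},{"rotation":[0,0,0.5],"translation":[75,253,-78],"grip":10},{"rotation":[0,0,0.5],"translation":[75,253,-85],"grip":10},{"rotation":[0,0,0.5],"translation":[75,253,-88],"grip":10},{"rotation":[0,0,0.5],"translation":[75,253,-90],"grip":10},{"rotation":[0,0,0.5],"translation":[75,253,-90],"grip":10},{"rotation":[0,0,0.5],"translation":[75,253,-90],"grip":10}]'
python3 - <<'E'
from fit import *
p,d=imaging.camera("top"); t=cv2.cvtColor(p,cv2.COLOR_RGB2HSV)
fit("top",t,(0,150,60),(8,255,255),(300,140,340,190),.006,"blade")
print(readout.get_obs()["ee_pos"])
E
```

```text
time: 27.85
ee_pos: [0.5165, 0.0093, 0.026]
tcp_rot: [179.8, 32.1, -176.5]
wrist_force: [-0.3, -0.3, -0.7]
opening: 0.0167
grasp_force: 98.0
top blade 311 mean [603.9974  14.3734] rect [601.8  14.5] [87.  40.9] 3.62 pca 3.33
[0.5165 0.0092 0.026 ]
```

```bash
python3 -m jog '[{"rotation":[0,0,0],"translation":[-1,0,-2],"grip":10},{"rotation":[0,0,0],"translation":[-1,0,-4],"grip":10},{"rotation":[0,0,0],"translation":[-1,0,-5],"grip":10},{"rotation":[0,0,0],"translation":[-1,0,-6],"grip":10},{"rotation":[0,0,0],"translation":[-1,0,-6],"grip":10},{"rotation":[0,0,0],"translation":[-1,0,-6],"grip":10}]'
python3 -m jog '[{"rotation":[0,0,0],"translation":[0,0,0],"grip":19},{"rotation":[0,0,0],"translation":[0,0,0],"grip":24},{"rotation":[0,0,0],"translation":[0,0,0],"grip":40},{"rotation":[0,0,0],"translation":[0,0,0],"grip":50},{"rotation":[0,0,0],"translation":[0,0,0],"grip":50},{"rotation":[0,0,0],"translation":[0,0,0],"grip":50},{"rotation":[0,0,0],"translation":[-11,-0.7,17],"grip":50},{"rotation":[0,0,0],"translation":[-27,-1.7,43],"grip":50},{"rotation":[0,0,0],"translation":[-45,-2.8,72],"grip":50},{"rotation":[0,0,0],"translation":[-50,-3,110],"grip":50},{"rotation":[0,0,0],"translation":[-50,-3,150],"grip":50},{"rotation":[0,0,0],"translation":[-50,-3,190],"grip":50},{"rotation":[0,0,0],"translation":[-50,-3,200],"grip":50},{"rotation":[0,0,0],"translation":[-50,-3,200],"grip":50},{"rotation":[0,0,0],"translation":[-50,-3,200],"grip":50}]'
python3 - <<'E'
from fit import *
for n in("top","scene"):
    p,d=imaging.camera(n); cv2.imwrite(f"pics/{n}9.png",p[:,:,::-1]); t=cv2.cvtColor(p,cv2.COLOR_RGB2HSV)
    if n=="top":
        fit(n,t,(0,150,60),(8,255,255),(300,140,340,190),.002,"blade")
        fit(n,t,(100,150,60),(130,255,255),(310,180,335,215),.045,"handle")
        print(np.median(cloud(n,d)[188:203,322:323,2]))
        m=np.zeros((400,640),np.uint8); m[120:185,370:430]=cv2.inRange(t,(92,60,50),(125,255,255))[120:185,370:430]
        c=max(cv2.findContours(m,0,1)[0],key=cv2.contourArea); e,r=cv2.minEnclosingCircle(c); print("dish",e,r,at_z("top",e,.058))
q=cv2.imread("pics/top9.png")[90:230,180:430]; cv2.imwrite("pics/end.png",cv2.resize(q,None,fx=3.2,fy=3.2,interpolation=cv2.INTER_CUBIC))
E
```

```text
time: 28.5
ee_pos: [0.5154, 0.0093, 0.0197]
tcp_rot: [179.8, 32.1, -176.5]
wrist_force: [0.0, 0.2, 1.5]
opening: 0.0168
grasp_force: 98.8
time: 30.0
ee_pos: [0.4647, 0.0063, 0.2177]
tcp_rot: [179.8, 32.0, -176.5]
wrist_force: [0.4, -0.1, -0.8]
opening: 0.0502
grasp_force: 0.0
top blade 313 mean [602.5875  14.3305] rect [599.9  14.3] [86.9 40.9] 3.51 pca 3.26
top handle 118 mean [500.3345   7.5621] rect [501.3   7.5] [66.4 17.7] 4.2 pca 3.83
0.04501860801380819
dish (398.90435791015625, 151.38619995117188) 12.767282485961914 [ 0.654  -0.2315  0.058 ]
```

View pics/end.png

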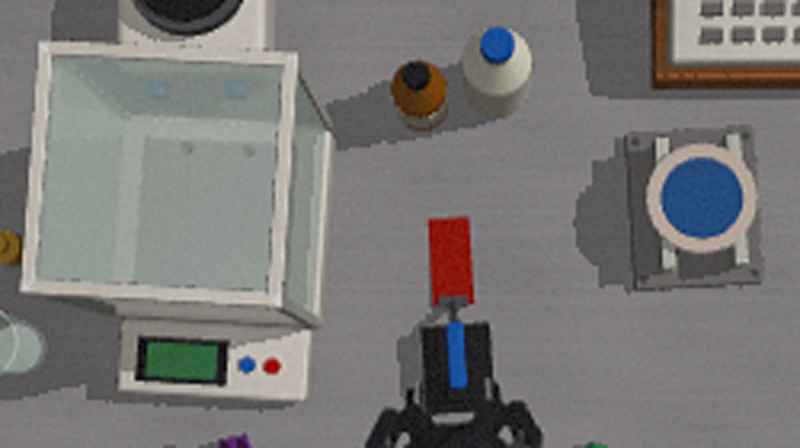

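The dish is in the middle of the rails (crop (702,198), within about 2 mm), the lifter is back on its rest (crop (455,310)), and the bystanders in view have not moved. Handing in.

```bash
python3 -c "
from workcell import bot
print(bot.job_done())"
```

```text
the job is handed in; nothing more can be done
None
```

The job is handed in at about 30 s of the 72 s: the dish stands level on the rack's rails, measured about 2 mm from the middle, and the lifter lies back on its rest within about 1 mm of where it began; no verdict was returned.

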